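# Lock the instrument's access panel

### The arm

A 7-joint arm with a two-finger parallel gripper is mounted at the origin on a cart in front of the work surface, level with it; the furniture and walls round the work are solid. World frame = base frame: x ahead of the robot, y to its left, z up, the work surface at z = 0. Lengths are in m, angles in rad, forces in N, time in s.
With the tool pointing down it reaches from about 0.425 to 0.925 m from the base axis. Payload 6.8 kg.
Tool frame: the origin (TCP) lies on the centre line of the jaws, within the pads' length; the fingertips stand 14 mm ahead of it and the grasp point (between the pads) lies 5 mm behind it (bot.finger_overhang is the distance from the TCP to the fingertips, in m); z points along the fingers, y is the line along which they close (so a half turn about z gives the same grasp; the last joint's range is limited). The gripper opens to 85 mm and grips with 20 to 120 N. Pads are 22 mm wide; open, the fingers measure 114 mm over their backs; the gripper's body (76 mm by 85 mm) begins 54 mm behind the grasp point. The pads swing forward as they close: fully open they stand 13 mm farther back than shut.
Start: joints at [1.003, 0.477, 0.022, 1.555, -0.011, 1.109, -0.083], TCP at [0.3, -0.605, 0.245] pointing down, gripper open.
Joint ranges: [-2.96, 2.96], [-0.34, 2.1], [-1.41, 1.46], [0.24, 2.44], [-1.37, 4.51], [0.17, 1.92], [-2.96, 2.96]. Speed limits (rad/s): [2.39, 2.39, 3.14, 3.14, 3.14, 3.14, 3.14].

### API

Orientations are given as a unit quaternion [w, x, y, z].
In Python, from station import bot gives the robot as it stands.
- The arm moves only by the shell command python3 -m inch 'ROWS' [OPENING] [FORCE]. ROWS is JSON, a list of rows, each a list of 4 numbers: the shift along the tool's x, y, z in m, then the turn about the tool's z in degrees. A call has 1 to 12 rows; each row shifts and turns the commanded pose from where the row before left it, along the tool's axes as they then stand; what a row does not reach is not made up. A row lasts 1/10 s, in which the tool goes at most 50 mm and 8.59 degrees, less where a joint would pass 70% of its speed; a pose out of reach is approached as far as the arm can. A call is refused whole if a number of a shift passes 0.05 or a number of a turn 8.59, either way. A call with a gripper value outside its range is refused whole. OPENING is the finger opening in m, from 0 to 0.0854, set as the call begins (- or left out, the last holds). The fingers move at their own pace and stop on an object; FORCE is the grip in N (left out, the last holds). Time passes only in rows, so rows that do not move let the fingers close. It gives the time, the measured TCP pose, the force, the opening and the grip force at its end, in the units of the state.
- bot.get_obs(): the state, without advancing time (a new reading comes with each control period).
- bot.read_camera(name): name is "scene" or "top"; returns a dict with "color" (480x640x3 uint8, red, green, blue), "mtx" (3x3 intrinsics, pixels), "world_from_camera" (4x4, takes a point from camera to world coordinates). Camera axes: x right, y up, looking along -z (the intrinsics and any distortion apply to the point x, -y, -z); pixel columns grow to the right and rows downward; lengths in m; the calibration is good to about 2 mm. A picture is of the moment at which its call begins. There is no depth.
- bot.hand_in(): hands the job in; it is judged then, once.
The state is a dict: "t": time; "q": joint angles; "joint_vel": joint speeds; "joint_torque": joint torques, N m; "eef_pos": TCP position; "tool_rot": TCP orientation; "contact_force": force on the tool from outside, world axes, zero at the start; "torque": the same for the moment, N m; "gripper_width": opening from 0.0 (shut) to 1.0 (fully open); "grasp_force": force on a finger pad.
Only numpy, scipy, OpenCV 4.12 (cv2) and the standard library are available. Lean on these libraries where they do the work, as an engineer would, in place of code of your own. Each camera call takes 0.05 s, during which the arm holds its last target. There are 200 camera calls.

### The job

The access panel of the grey instrument housing stands ajar on its spring. Set the shut fingertips in the slot of one of its two quarter-turn fasteners, press the panel down shut and turn the fastener clockwise until its red mark points to the green dot, then turn the other one likewise, so that the panel stays locked shut. Do not raise the panel further, and leave the screwdriver, timer, vial, bowl and steel flask where they are.

Things in the scene. Friction and masses are not known exactly. Their poses are not given: they have to be found in the camera images.
- panel_front (a point): middle of the front (robot side) edge of the access panel's upper face; 85 mm above the worktop when shut. The panel is an aluminium sheet 194 x 260 x 5 mm, hinged along the far edge of the grey housing, carrying both fasteners. x points to the hinge, y to the left along the front edge.
- panel (a joint): opening angle of the panel: 0 = shut on the housing (hard stop), grows as the front edge rises. A spring holds it ajar at 0.11 to 0.18 at first and lifts it again if let go unlocked. The fastener axes are 140 mm in front of the hinge; about 6 N down on a fastener shuts it. A locked cam has 2 mm play, so the locked panel rests at about 0.015.
- fastener_left (a joint): left quarter-turn fastener (seen from the robot). 0 = open: slot parallel to the front edge, red mark at the red dot; 1.571 = locked: slot front to back, red mark at the green dot in front. Grows clockwise seen from above; stops at 0 and 1.571; starts at 0 to 0.35. Stays where it is left; takes about 0.07 N m. From about 0.6 on its cam runs under a keeper, only if the panel is pressed fully down (within 1.5 mm).
- fastener_right (a joint): right quarter-turn fastener (seen from the robot). 0 = open: slot parallel to the front edge, red mark at the red dot; 1.571 = locked: slot front to back, red mark at the green dot in front. Grows clockwise seen from above; stops at 0 and 1.571; starts at 0 to 0.35. Stays where it is left; takes about 0.07 N m. From about 0.6 on its cam runs under a keeper, only if the panel is pressed fully down (within 1.5 mm).
- fastener_left_slot (a point): centre of the slot floor of the left fastener, on its axis; 89 mm above the worktop when the panel is shut. Disc 82 mm across (yellow floor, black walls), flush in a steel bezel ring 98 mm across. Slot 36 mm wide, 11.5 mm deep, 80 mm long, closed at its ends. z = axis (up), y along the slot (red mark at its -y end), turning with it. Push on its wall 22 mm off the axis with shut fingertips.
- fastener_right_slot (a point): centre of the slot floor of the right fastener, on its axis; 89 mm above the worktop when the panel is shut. Disc 82 mm across (yellow floor, black walls), flush in a steel bezel ring 98 mm across. Slot 36 mm wide, 11.5 mm deep, 80 mm long, closed at its ends. z = axis (up), y along the slot (red mark at its -y end), turning with it. Push on its wall 22 mm off the axis with shut fingertips.
- housing: grey instrument housing, 200 x 260 mm in plan and 80 mm high below the panel, fixed to the worktop; origin at the centre of its underside; x points from its front to the hinge side, y to its left, z up. In its frame the fastener axes are at x = -0.046, y = +0.066 (left) and -0.066 (right). Pumps, pipes and vessels up to 0.25 m high stand behind it and to its right: approach from above.
- screwdriver: loose screwdriver with a yellow handle lying on the worktop right of the housing, 194 x 29 x 24 mm; not to be used. Origin at its underside.
- bench_timer: loose white bench timer 68 x 68 x 20 mm on the worktop left of the housing. Origin at the centre of its underside.
- steel_flask: loose dull steel conical flask, 100 mm wide, 140 mm high, on the right. Origin at the centre of its underside.
- steel_bowl: loose steel bowl, 95 mm wide, 39 mm high, on the right. Origin at the centre of its underside.
- blue_vial: loose glass vial with a blue cap, 20 mm wide, 45 mm high, standing right of the housing. Origin at the centre of its underside.

How it is judged:
On the way, in this order (a step that is already met when the one before it is completed fails the run):
1. the panel is pressed shut (value of joint panel below 0.03 rad), for 0.1 s.
2. one of the fasteners is locked with the panel shut (value of joint panel below 0.03 rad and value of joint any of fastener_left, fastener_right above 1.4 rad), for 0.2 s.
At the end, for the whole second after the job is handed in: The panel is shut (opening under 0.03 rad) and both fasteners are turned to the locked position (over 1.40 of 1.571 rad) (value of joint panel below 0.03 rad and value of joint each of fastener_left, fastener_right above 1.4 rad); the robot touches nothing.
It fails at once if the panel is raised further (over 0.26 rad) (value of joint panel above 0.26 rad).
It fails at once if a loose bystander is lifted or moved by more than 20 mm (distance of any of screwdriver, bench_timer, steel_flask, steel_bowl, blue_vial from where it was at the start of the episode above 0.02 m).
It also fails if it takes over 64 s, if anything falls off the work surface, if the arm or the gripper's body presses on something with over 40 N, if the wrist force passes 120 N, or if a joint passes its speed limit or range.

## Working session

There is one attempt and no reset: what is moved stays moved. The work goes in short steps, Python scripts to look and compute and a shell command to move; the robot and the scene stay as the last step left them, time stands still between calls to the robot, and variables do not carry over. Pictures are saved under pics/ and viewed, at most 10 in all, crops included, and the job is handed in when it is done.

```bash
mkdir -p pics; python3 - <<'E'
from station import bot
import cv2,numpy as np
o=bot.get_obs();print({k:np.round(v,3).tolist() for k,v in o.items()},bot.finger_overhang)
for n in("scene","top"):
    c=bot.read_camera(n);cv2.imwrite(f"pics/{n}0.png",c["color"][:,:,::-1]);print(n,c["mtx"].tolist(),np.round(c["world_from_camera"],3).tolist(), c.keys())
E
```

```text
{'t': 0.0, 'q': [1.003, 0.478, 0.022, 1.556, -0.012, 1.109, -0.083], 'joint_vel': [-0.0, -0.002, -0.001, 0.0, 0.0, -0.001, -0.001], 'joint_torque': [0.0, -59.645, 1.608, -28.119, 0.012, 0.009, 0.0], 'eef_pos': [0.299, -0.604, 0.244], 'tool_rot': [-0.001, 0.974, 0.228, -0.0], 'contact_force': [-1.09, 0.246, 0.33], 'torque': [-0.034, -0.031, 0.009], 'grasp_force': 0.0, 'gripper_width': 0.997} 0.014
scene [[580.3552298046897, 0.0, 320.1030460546492], [0.0, 580.3552298046897, 234.5075479125754], [0.0, 0.0, 1.0]] [[0.616, 0.339, -0.711, -0.503], [-0.787, 0.26, -0.559, -0.677], [-0.005, 0.904, 0.428, 0.702], [0.0, 0.0, 0.0, 1.0]] dict_keys(['color', 'mtx', 'world_from_camera'])
top [[553.970120888193, 0.0, 320.9340135007326], [0.0, 553.970120888193, 237.212253907159], [0.0, 0.0, 1.0]] [[-0.024, 0.992, -0.126, 0.318], [-1.0, -0.023, 0.013, 0.116], [0.01, 0.126, 0.992, 1.475], [0.0, 0.0, 0.0, 1.0]] dict_keys(['color', 'mtx', 'world_from_camera'])
```

View pics/top0.png

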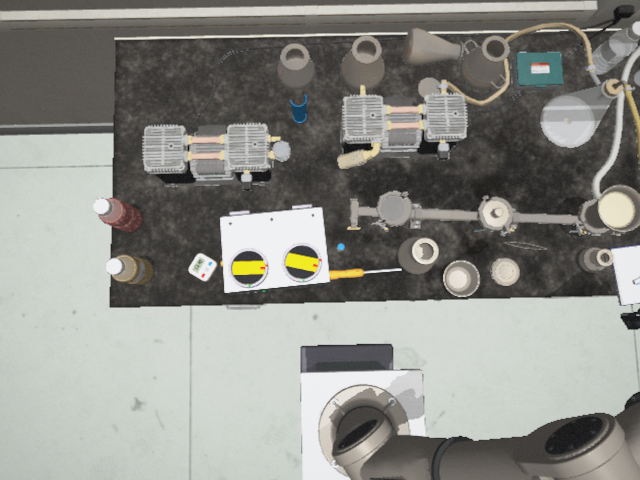

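View pics/scene0.png

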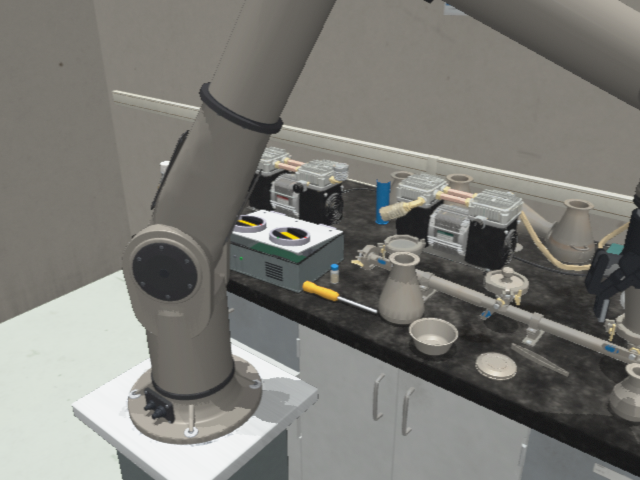

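The top view shows the white panel at about (220–328, 207–292). The left fastener is at (250,268) and the right one at (303,263), with red marks at their right ends. The vial is at (340,247), the screwdriver at (365,272) and the timer at (202,267). In the scene view the arm hides the left fastener.

```bash
cat > h.py <<'E'
from station import bot
import cv2,numpy as np
def ray(c,uv,z):
    T=c["world_from_camera"];K=c["mtx"]
    d=T[:3,:3]@np.array([(uv[0]-K[0,2])/K[0,0],-(uv[1]-K[1,2])/K[1,1],-1]);o=T[:3,3]
    return o+d*(z-o[2])/d[2]
def blobs(im,lo,hi,roi,amin):
    x0,y0,x1,y1=roi
    m=cv2.inRange(cv2.cvtColor(im,cv2.COLOR_RGB2HSV)[y0:y1,x0:x1],lo,hi)
    cs,_=cv2.findContours(m,cv2.RETR_EXTERNAL,cv2.CHAIN_APPROX_NONE)
    return [c.reshape(-1,2).astype(np.float32)+[x0,y0] for c in cs if cv2.contourArea(c)>=amin]
def tri(c1,u1,c2,u2):
    A=[];b=[]
    for c,u in((c1,u1),(c2,u2)):
        o=c["world_from_camera"][:3,3];d=ray(c,u,0)-o;d/=np.linalg.norm(d);P=np.eye(3)-np.outer(d,d);A.append(P);b.append(P@o)
    return np.linalg.lstsq(np.vstack(A),np.hstack(b),rcond=None)[0]
E
python3 - <<'E'
from h import *
t=bot.read_camera("top");s=bot.read_camera("scene");np.set_printoptions(precision=4,suppress=True)
Y=((20,120,120),(35,255,255))
for b in blobs(t["color"],*Y,(220,205,330,295),60):
    r=cv2.minAreaRect(b.astype(np.float32));p=[ray(t,q,.107) for q in cv2.boxPoints(r)]
    print("yellow",r,np.mean(p,0),"sides",np.linalg.norm(p[0]-p[1]),np.linalg.norm(p[1]-p[2]),p[1]-p[0],p[2]-p[1])
for b in blobs(s["color"],*Y,(225,205,345,255),20): print("scene yellow",cv2.minAreaRect(b.astype(np.float32)))
for b in blobs(t["color"],(0,0,190),(180,40,255),(212,200,335,300),2000):
    q=cv2.approxPolyDP(cv2.convexHull(b.astype(np.float32)),6,True).reshape(-1,2)
    print("panel",q.tolist(),[ray(t,u,.1) for u in q])
cv2.imwrite("pics/crop1.png",np.hstack([cv2.resize(t["color"][200:300,212:335,::-1],None,fx=4,fy=4,interpolation=2),cv2.resize(s["color"][200:300,225:300,::-1],None,fx=4,fy=4)]))
E
```

```text
yellow ((248.0, 267.0), (14.0, 32.0), 90.0) [0.4215 0.2796 0.107 ] sides 0.07905200973125416 0.034627785918604256 [-0.0018 -0.079   0.    ] [-0.0346  0.0004  0.    ]
yellow ((301.44232177734375, 261.7884521484375), (32.947509765625, 14.316475868225098), 11.309932708740234) [0.4313 0.1475 0.107 ] sides 0.035504592107551525 0.08171529780718632 [ 0.0347 -0.0075  0.    ] [-0.0179 -0.0797  0.    ]
scene yellow ((289.0, 234.99998474121094), (18.78297233581543, 3.577709197998047), 26.56505012512207)
scene yellow ((246.50001525878906, 222.5), (17.708755493164062, 2.5298221111297607), 18.434947967529297)
panel [[321.0, 208.0], [328.0, 281.0], [225.0, 292.0], [220.0, 218.0]] [array([0.5665, 0.0957, 0.1   ]), array([0.3826, 0.0828, 0.1   ]), array([0.3616, 0.3376, 0.1   ]), array([0.5467, 0.3497, 0.1   ])]
```

View pics/crop1.png

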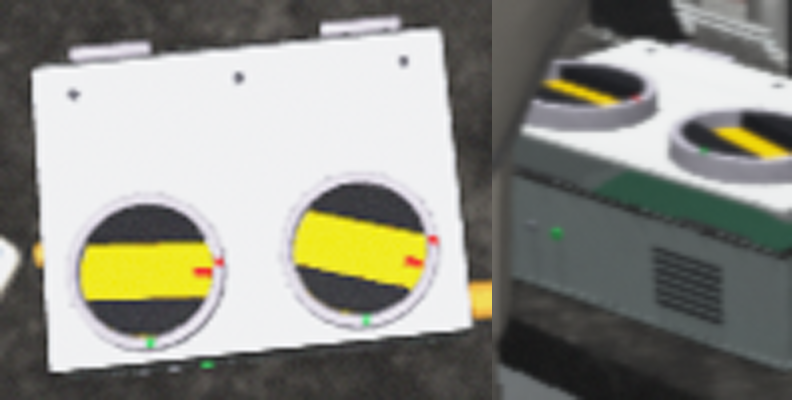

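The left slot is at about (0.419, 0.280) and already turned about 0.10. The right slot is at about (0.429, 0.147), turned about 0.30. The panel yaw is about 0.078. The spacing of 132.5 mm and the slot size of 79 x 35 mm agree with the given values. I'll now shut the fingers, rise and swing over on an arc.

```bash
python3 -m inch '[[0,0,-0.05,0],[0,0,-0.05,0],[0,0,-0.05,0],[0,0,-0.05,0],[0.05,0,0,-4.25],[0.05,0,0,-4.25],[0.05,0,0,-4.25],[0.05,0,0,-4.25],[0.05,0,0,-4.25],[0.05,0,0,-4.25],[0.05,0,0,-4.25],[0.05,0,0,-4.25]]' 0 20
python3 -m inch '[[0.05,0,0,-4.25],[0.05,0,0,-4.25],[0.05,0,0,-4.25],[0.05,0,0,-4.25],[0.05,0,0,-4.25],[0.05,0,0,-4.25],[0.05,0,0,-4.25],[0.05,0,0,-4.25],[0.05,0,0,-4.25],[0.05,0,0,-4.25],[0.05,0,0,-4.25],[0,0,0,0]]'
```

```text
t: 1.4
eef_pos: [0.5972, -0.3435, 0.4448]
tool_rot: [-0.0, 0.864, 0.504, -0.0]
contact_force: [0.8, -0.1, 0.4]
gripper_width: -0.004
grasp_force: 0.0
t: 2.6
eef_pos: [0.6706, 0.1943, 0.445]
tool_rot: [-0.003, 0.588, 0.809, 0.001]
contact_force: [0.6, 0.6, -0.5]
gripper_width: -0.003
grasp_force: 0.0
```

```bash
cat >> h.py <<'E'
from scipy.spatial.transform import Rotation as R
def plan(p,alpha):
    o=bot.get_obs();q=o["tool_rot"];r=R.from_quat([q[1],q[2],q[3],q[0]]);M=r.as_matrix()
    a=np.arctan2(M[1,0],M[0,0]);d=(alpha-a+np.pi)%(2*np.pi)-np.pi
    print("pos",np.round(o["eef_pos"],4),"alpha",round(a,3),"tilt",np.round(M[:,2],4),"| tool shift",np.round(M.T@(np.array(p)-o["eef_pos"]),4),"turn deg",round(-np.degrees(d),1),"q7",round(o["q"][6],2),"q1",round(o["q"][0],2))
E
python3 -c "
from h import *
plan([.4199,.2995,.16],np.pi-.022)"
```

```text
pos [0.6706 0.1943 0.445 ] alpha 1.885 tilt [-0.0027  0.0053 -1.    ] | tool shift [ 0.1757 -0.2057  0.2862] turn deg -70.8 q7 -0.2 q1 -0.07
```

```bash
python3 -m inch '[[0.0293,-0.0343,0,0],[0.0293,-0.0343,0,0],[0.0293,-0.0343,0,0],[0.0293,-0.0343,0,0],[0.0293,-0.0343,0,0],[0.0293,-0.0343,0,0],[0,0,0,-8],[0,0,0,-8],[0,0,0,-8],[0,0,0,-8],[0,0,0,-8],[0,0,0,-8]]'
python3 -m inch '[[0,0,0.04,-8],[0,0,0.04,-8],[0,0,0.04,-7],[0,0,0.04,0],[0,0,0.04,0],[0,0,0.04,0],[0,0,0,0],[0,0,0,0]]'
python3 -c "
from h import *
plan([.4199,.2995,.16],np.pi-.022)
cv2.imwrite('pics/top2.png',cv2.resize(bot.read_camera('top')['color'][180:310,200:350,::-1],None,fx=4,fy=4,interpolation=2))"
```

```text
t: 3.8
eef_pos: [0.4259, 0.2913, 0.4452]
tool_rot: [-0.0, 0.213, 0.977, -0.0]
contact_force: [0.8, 0.4, -0.7]
gripper_width: 0.001
grasp_force: 0.0
t: 4.6
eef_pos: [0.426, 0.2917, 0.2058]
tool_rot: [-0.0, 0.017, 1.0, -0.0]
contact_force: [0.2, 0.8, 1.6]
gripper_width: 0.002
grasp_force: 0.0
pos [0.426  0.2917 0.2058] alpha 3.108 tilt [-9.e-04 -2.e-04 -1.e+00] | tool shift [0.0063 0.0076 0.0458] turn deg -0.6 q7 0.57 q1 -0.15
```

View pics/top2.png

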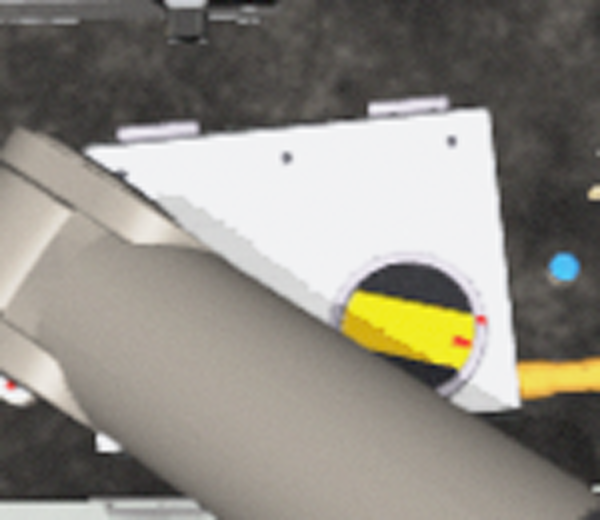

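The arm hides the left fastener from above. The right one is clear at crop (410,325) and unchanged. I'll go down by the measured position and watch the force.

```bash
python3 -m inch '[[0.0063,0.0076,0,-0.6],[0,0,0.03,0],[0,0,0.03,0],[0,0,0.008,0],[0,0,0,0]]'
python3 -m inch '[[0,0,0.005,0],[0,0,0.005,0],[0,0,0.005,0],[0,0,0,0]]'
python3 -m inch '[[0,0,0.005,0],[0,0,0.005,0],[0,0,0.005,0],[0,0,0,0]]'
python3 -c "
from h import *
plan([.4199,.2995,.103],np.pi-.022)
c=bot.read_camera('scene')['color'];cv2.imwrite('pics/s3.png',cv2.resize(c[170:300,200:360,::-1],None,fx=4,fy=4,interpolation=2))"
```

```text
t: 5.15
eef_pos: [0.4197, 0.2999, 0.1377]
tool_rot: [-0.0, 0.011, 1.0, -0.0]
contact_force: [-0.4, -0.4, 0.5]
gripper_width: -0.001
grasp_force: 0.0
t: 5.55
eef_pos: [0.4198, 0.2992, 0.122]
tool_rot: [-0.0, 0.011, 1.0, -0.0]
contact_force: [-0.3, 0.2, 0.3]
gripper_width: -0.003
grasp_force: 0.0
t: 5.95
eef_pos: [0.4194, 0.2996, 0.1067]
tool_rot: [-0.0, 0.011, 1.0, 0.0]
contact_force: [-2.0, 1.2, 2.3]
gripper_width: 0.001
grasp_force: 1.2
pos [0.4194 0.2996 0.1067] alpha 3.119 tilt [-9.e-04  0.e+00 -1.e+00] | tool shift [-0.0005 -0.0001  0.0037] turn deg -0.0 q7 0.45 q1 -0.23
```

View pics/s3.png

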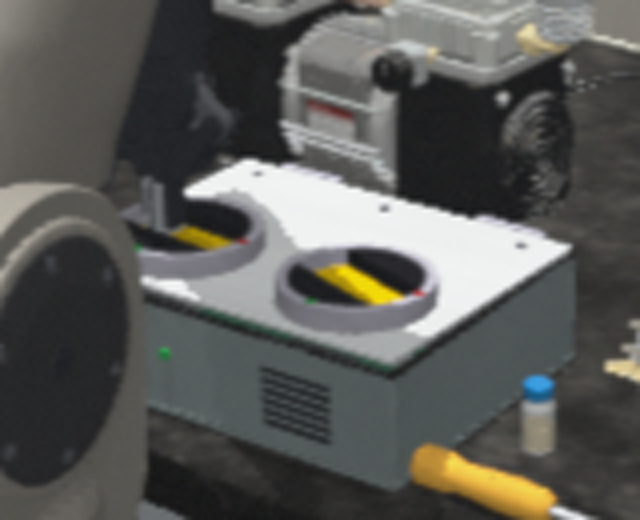

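The fingertips sit in the left slot at crop (155,205) and the panel is nearly down. I'll press it shut.

```bash
python3 -m inch '[[0,0,0.003,0],[0,0,0.002,0],[0,0,0.001,0],[0,0,0,0]]'
python3 -m inch '[[0,0,0.002,0],[0,0,0,0],[0,0,0,0]]'
python3 - <<'E'
import numpy as np
# shift rows (tool frame) for orbit: tool yaw alpha, tip c = axis + 20*e(+y end) + 7 lead, e=tool y; lead = clockwise
# in tool frame axis->tip vector v=(-7? ,20): clockwise of +y end is +x world = -x tool
v=np.array([-7,20.]);
for d in (6,8,8.5):
    a=np.radians(d);Rm=np.array([[np.cos(a),-np.sin(a)],[np.sin(a),np.cos(a)]]) # +turn about tool z
    print(d,Rm@v-v)
E
```

```text
t: 6.4
eef_pos: [0.4199, 0.2997, 0.1027]
tool_rot: [0.0, 0.011, 1.0, -0.0]
contact_force: [-6.6, -4.2, 19.0]
gripper_width: -0.002
grasp_force: 9.9
t: 6.7
eef_pos: [0.4202, 0.2997, 0.1023]
tool_rot: [0.001, 0.012, 1.0, -0.001]
contact_force: [-9.9, -7.5, 38.0]
gripper_width: 0.001
grasp_force: 18.7
6 [-2.05222253 -0.84126134]
8 [-2.7153385  -1.16885033]
8.5 [-2.87929927 -1.25434861]
```

```bash
python3 -m inch '[[0,0,-0.0015,0],[-0.003,0,0,0],[-0.004,0,0,0],[0,0,0,0]]'
python3 -m inch '[[-0.0027,-0.0012,0,8],[-0.0027,-0.0012,0,8],[-0.0027,-0.0012,0,8],[-0.0027,-0.0012,0,8],[0,0,0,0]]'
python3 -c "
from h import *
plan([.419,.2795,.102],np.pi-.022)"
```

```text
t: 7.1
eef_pos: [0.4266, 0.2996, 0.1025]
tool_rot: [0.0, 0.012, 1.0, -0.0]
contact_force: [-9.5, -4.0, 23.7]
gripper_width: 0.001
grasp_force: 15.6
t: 7.6
eef_pos: [0.4359, 0.2916, 0.1025]
tool_rot: [0.0, 0.289, 0.957, -0.001]
contact_force: [-9.8, -4.9, 25.4]
gripper_width: -0.0
grasp_force: 14.9
pos [0.4359 0.2916 0.1025] alpha 2.556 tilt [ 3.0e-04 -2.3e-03 -1.0e+00] | tool shift [ 0.0074 -0.0194  0.0006] turn deg -32.3 q7 -0.01 q1 -0.32
```

```bash
python3 -m inch '[[-0.0027,-0.0012,0,8],[-0.0027,-0.0012,0,8],[-0.0027,-0.0012,0,8],[-0.0027,-0.0012,0,8],[0,0,0,0]]'
python3 -m inch '[[-0.0027,-0.0012,0,8],[-0.0027,-0.0012,0,8],[-0.0015,-0.0005,0,4],[0,0,0,0]]'
python3 -c "
from h import *
plan([.419,.2795,.102],np.pi-.022)
c=bot.read_camera('scene')['color'];cv2.imwrite('pics/s4.png',cv2.resize(c[190:280,200:330,::-1],None,fx=5,fy=5,interpolation=2))"
```

```text
t: 8.1
eef_pos: [0.4409, 0.2823, 0.1027]
tool_rot: [0.001, 0.541, 0.841, 0.001]
contact_force: [-5.6, -1.5, 18.7]
gripper_width: 0.002
grasp_force: 9.6
t: 8.5
eef_pos: [0.4412, 0.275, 0.1027]
tool_rot: [0.001, 0.678, 0.735, 0.002]
contact_force: [-1.9, -0.3, 16.8]
gripper_width: 0.005
grasp_force: 8.8
pos [0.4412 0.275  0.1027] alpha 1.651 tilt [ 0.0037  0.0021 -1.    ] | tool shift [ 0.0062 -0.0218  0.0006] turn deg -84.2 q7 -0.76 q1 -0.46
```

View pics/s4.png

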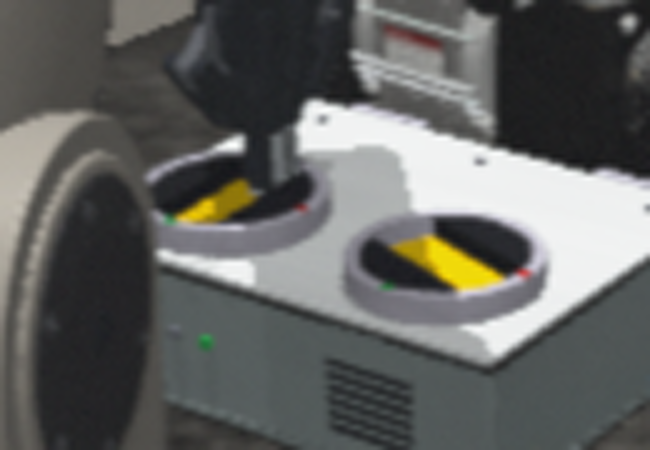

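The left slot now runs toward the green dot at crop (170,220). I'll push on against the stop to be sure.

```bash
python3 -m inch '[[-0.002,0,0,0],[-0.002,0,0,0],[0,0,0,0]]'
python3 -m inch '[[-0.002,0,0,0],[0,0,0,0]]'
python3 -c "
from h import *
plan([.419,.2795,.102],np.pi-.022)"
```

```text
t: 8.85
eef_pos: [0.4411, 0.2735, 0.1028]
tool_rot: [-0.001, 0.677, 0.736, 0.003]
contact_force: [-4.5, 6.5, 13.4]
gripper_width: -0.001
grasp_force: 10.2
t: 9.05
eef_pos: [0.4411, 0.2733, 0.1029]
tool_rot: [-0.001, 0.677, 0.736, 0.004]
contact_force: [-4.5, 10.2, 10.9]
gripper_width: 0.001
grasp_force: 10.8
pos [0.4411 0.2733 0.1029] alpha 1.656 tilt [ 0.0043  0.0082 -1.    ] | tool shift [ 0.008  -0.0215  0.0008] turn deg -83.9 q7 -0.74 q1 -0.45
```

It's against the stop. I'll recentre, lift out and look.

```bash
python3 -m inch '[[0.005,0,0,0],[0.004,0,0,0],[0,0,-0.03,0],[0,0,-0.04,0],[0,0,-0.04,0],[0,0,0,-8],[0,0,0,-8],[0,0,0,-8],[0,0,0,-8],[0,0,0,-8],[0,0,0,-8],[0,0,0,0]]'
python3 -c "
from h import *
np.set_printoptions(precision=4,suppress=True)
t=bot.read_camera('top')
for b in blobs(t['color'],(20,120,90),(35,255,255),(220,205,327,295),40):
    r=cv2.minAreaRect(b);p=[ray(t,q,.089) for q in cv2.boxPoints(r)];print(r,np.mean(p,0),p[1]-p[0],p[2]-p[1])
plan([.4334,.1668,.16],2.92)
s=bot.read_camera('scene')['color']
cv2.imwrite('pics/c5.png',np.hstack([cv2.resize(x[...,::-1],(390,390),interpolation=2) for x in(t['color'][190:310,210:330],s[170:290,200:320])]))"
```

```text
t: 10.25
eef_pos: [0.4399, 0.2763, 0.2105]
tool_rot: [0.0, 0.32, 0.948, -0.0]
contact_force: [0.3, 0.1, -0.0]
gripper_width: 0.002
grasp_force: 0.0Traceback (most recent call last):
  File "<string>", line 6, in <module>
    r=cv2.minAreaRect(b);p=[ray(t,q,.089) for q in cv2.boxPoints(r)];print(r,np.mean(p,0),p[1]-p[0],p[2]-p[1])
cv2.error: OpenCV(4.12.0) /io/opencv/modules/imgproc/src/convhull.cpp:143: error: (-215:Assertion failed) total >= 0 && (depth == CV_32F || depth == CV_32S) in function 'convexHull'
```

```bash
python3 -c "
from h import *
np.set_printoptions(precision=4,suppress=True)
t=bot.read_camera('top')
for b in blobs(t['color'],(20,120,90),(35,255,255),(220,205,327,295),40):
    r=cv2.minAreaRect(b.astype(np.float32));p=[ray(t,q,.089) for q in cv2.boxPoints(r)];print(r,np.mean(p,0),p[1]-p[0],p[2]-p[1])
plan([.4334,.1668,.16],2.92)
s=bot.read_camera('scene')['color']
cv2.imwrite('pics/c5.png',np.hstack([cv2.resize(x[...,::-1],(390,390),interpolation=2) for x in(t['color'][190:310,210:330],s[170:290,200:320])]))"
```

```text
((301.708251953125, 263.3859558105469), (32.13763427734375, 14.781251907348633), 11.888657569885254) [0.4288 0.1473 0.089 ] [ 0.0362 -0.0082  0.    ] [-0.0185 -0.0786  0.    ]
pos [0.4398 0.2765 0.2106] alpha 2.486 tilt [ 0.0002 -0.0002 -1.    ] | tool shift [-0.0618 -0.0908  0.0506] turn deg -24.9 q7 0.09 q1 -0.31
```

View pics/c5.png

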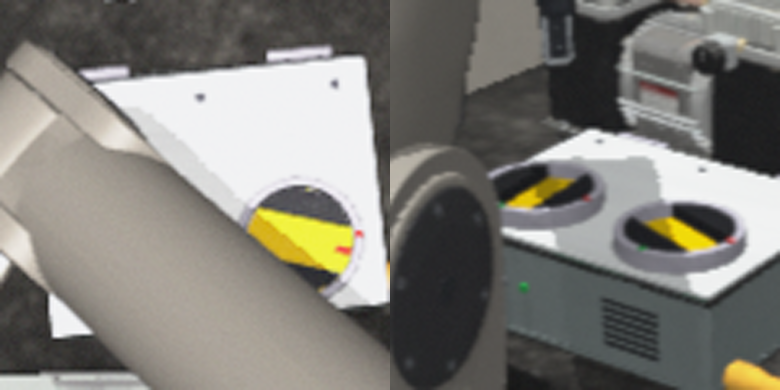

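The panel stays shut with the left slot front to back. The right slot is confirmed at (0.429, 0.147). Moving on to it.

```bash
python3 -m inch '[[-0.0206,-0.0303,0,0],[-0.0206,-0.0303,0,0],[-0.0206,-0.0303,0,0],[0,0,0,-8.3],[0,0,0,-8.3],[0,0,0.02,-8.3],[0,0,0.03,0],[0,0,0,0]]'
python3 -c "
from h import *
plan([.4332,.1668,.11],2.92)"
```

```text
t: 11.2
eef_pos: [0.4315, 0.1658, 0.1581]
tool_rot: [-0.003, 0.109, 0.994, -0.001]
contact_force: [0.3, 0.1, -0.4]
gripper_width: 0.005
grasp_force: 0.0
pos [0.4315 0.1658 0.1581] alpha 2.923 tilt [-0.0054 -0.0024 -1.    ] | tool shift [-0.0017  0.0015  0.0481] turn deg 0.2 q7 0.69 q1 -0.11
```

```bash
python3 -m inch '[[-0.0015,0.001,0.03,0],[0,0,0.02,0],[0,0,0.003,0],[0,0,0,0]]'
python3 -m inch '[[0,0,0.002,0],[0,0,0.001,0],[0,0,0.001,0],[0,0,0,0]]'
python3 -c "
from h import *
plan([.4288,.1473,.102],2.92)"
```

```text
t: 11.6
eef_pos: [0.4354, 0.168, 0.1084]
tool_rot: [-0.0, 0.108, 0.994, -0.0]
contact_force: [1.1, 0.8, 0.5]
gripper_width: 0.002
grasp_force: 0.0
t: 12.0
eef_pos: [0.4358, 0.168, 0.1045]
tool_rot: [0.001, 0.108, 0.994, 0.0]
contact_force: [0.3, -0.1, 2.7]
gripper_width: 0.002
grasp_force: 1.7
pos [0.4358 0.168  0.1045] alpha 2.925 tilt [ 1.3e-03  4.0e-04 -1.0e+00] | tool shift [ 0.0024 -0.0217  0.0024] turn deg 0.3 q7 0.62 q1 -0.14
```

```bash
python3 -m inch '[[0,-0.0015,0.002,0],[0,0,0.002,0],[-0.0045,0,0,0],[0,0,0,0]]'
python3 -m inch '[[-0.0027,-0.0012,0,8],[-0.0027,-0.0012,0,8],[-0.0027,-0.0012,0,8],[-0.0027,-0.0012,0,8],[0,0,0,0]]'
python3 -c "
from h import *
plan([.4288,.1473,.102],2.92)"
```

```text
t: 12.4
eef_pos: [0.4402, 0.1665, 0.1024]
tool_rot: [0.001, 0.108, 0.994, 0.0]
contact_force: [-7.3, -1.5, 31.5]
gripper_width: 0.003
grasp_force: 15.4
t: 12.9
eef_pos: [0.4482, 0.1569, 0.1024]
tool_rot: [0.001, 0.38, 0.925, 0.001]
contact_force: [-6.4, -3.7, 30.2]
gripper_width: -0.005
grasp_force: 14.8
pos [0.4482 0.1569 0.1024] alpha 2.362 tilt [ 0.0028 -0.     -1.    ] | tool shift [ 0.0071 -0.0205  0.0003] turn deg -32.0 q7 0.16 q1 -0.23
```

```bash
python3 -m inch '[[-0.0027,-0.0012,0,8],[-0.0027,-0.0012,0,8],[-0.0027,-0.0012,0,8],[-0.0027,-0.0012,0,8],[-0.0027,-0.0012,0,8],[0,0,0,0],[-0.002,0,0,0],[-0.002,0,0,0],[0,0,0,0]]'
python3 -m inch '[[-0.002,0,0,0],[0,0,0,0]]'
python3 -c "
from h import *
plan([.4288,.1473,.102],2.92)"
```

```text
t: 13.8
eef_pos: [0.451, 0.1419, 0.1025]
tool_rot: [0.0, 0.671, 0.741, 0.004]
contact_force: [-4.4, 7.0, 22.3]
gripper_width: -0.002
grasp_force: 14.2
t: 14.0
eef_pos: [0.451, 0.1416, 0.1025]
tool_rot: [-0.0, 0.671, 0.742, 0.004]
contact_force: [-5.5, 11.9, 21.5]
gripper_width: -0.001
grasp_force: 15.9
pos [0.451  0.1416 0.1025] alpha 1.671 tilt [ 0.0055  0.0071 -1.    ] | tool shift [ 0.0079 -0.0215  0.0005] turn deg -71.6 q7 -0.4 q1 -0.33
```

Same signature at the stop. I'll lift out, move clear toward +x, and look.

```bash
python3 -m inch '[[0.005,0,0,0],[0.004,0,0,0],[0,0,-0.03,0],[0,0,-0.05,0],[0,0,-0.05,0],[0,0,-0.05,0],[0,0,-0.05,0],[0,0,-0.05,0],[-0.045,0,0,0],[-0.045,0,0,0],[-0.045,0,0,0],[-0.045,0,0,0]]'
python3 -m inch '[[-0.045,0,0,0],[-0.045,0,0,0],[-0.045,0,0,0],[0,0.04,0,0],[0,0.04,0,0],[0,0.04,0,0],[0,0,0,0],[0,0,0,0]]'
python3 -c "
from h import *
np.set_printoptions(precision=4,suppress=True)
t=bot.read_camera('top')
for b in blobs(t['color'],(20,120,90),(35,255,255),(220,205,327,295),40):
    r=cv2.minAreaRect(b.astype(np.float32));p=[ray(t,q,.089) for q in cv2.boxPoints(r)];print(r,np.mean(p,0),p[1]-p[0],p[2]-p[1])
s=bot.read_camera('scene')['color']
cv2.imwrite('pics/c6.png',np.hstack([cv2.resize(x[...,::-1],(390,390),interpolation=2) for x in(t['color'][190:310,210:330],s[170:290,200:320])]))"
```

```text
t: 15.2
eef_pos: [0.4653, -0.0358, 0.3799]
tool_rot: [0.0, 0.672, 0.741, 0.0]
contact_force: [0.9, 0.1, 0.2]
gripper_width: 0.0
grasp_force: 0.0
t: 16.0
eef_pos: [0.5984, -0.1564, 0.3786]
tool_rot: [-0.001, 0.672, 0.741, -0.001]
contact_force: [-1.7, 0.5, -0.4]
gripper_width: -0.003
grasp_force: 0.0
((248.91893005371094, 269.0135192871094), (31.893404006958008, 14.631509780883789), 80.53767395019531) [0.4179 0.2795 0.089 ] [ 0.0052 -0.0362  0.    ] [-0.0791 -0.0124  0.    ]
((301.7959899902344, 263.53924560546875), (31.952978134155273, 14.88117504119873), 79.11447143554688) [0.4285 0.1471 0.089 ] [ 0.0063 -0.0369  0.    ] [-0.0792 -0.0134  0.    ]
```

View pics/c6.png

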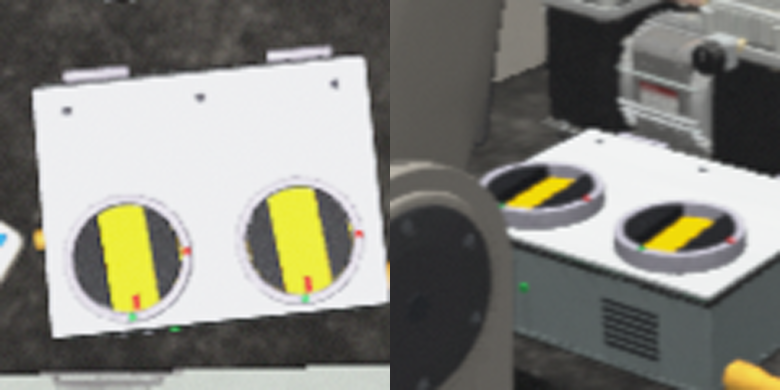

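Both marks point at the front green dots and the panel is shut. The rectangles give about 1.49 and 1.48 rad, so I'll check that with a subpixel fit before deciding.

```bash
python3 -c "
from h import *
t=bot.read_camera('top');im=t['color'].astype(float)
for x0,x1 in((230,272),(282,323)):
    # soft yellow weight: min(R,G)-B ; principal axis in world plane
    P=[];W=[]
    for v in range(246,288):
        for u in range(x0,x1):
            r,g,b=im[v,u];w=max(0,min(r,g)-b-30)
            if w: P.append(ray(t,(u,v),.089)[:2]);W.append(w)
    P=np.array(P);W=np.array(W);c=np.average(P,0,W);C=np.cov(P.T,aweights=W);a=.5*np.arctan2(2*C[0,1],C[0,0]-C[1,1])
    print(c,'slot axis angle',a,'theta',np.pi/2+.08-a)
# panel yaw from side & front/hinge edges
b=blobs(t['color'],(0,0,190),(180,40,255),(212,200,335,300),2000)[0]
q=cv2.approxPolyDP(cv2.convexHull(b.astype(np.float32)),6,True).reshape(-1,2);w=np.array([ray(t,u,.085) for u in q])[:,:2]
e=np.roll(w,-1,0)-w;print('edge angles mod 90',(np.arctan2(e[:,1],e[:,0])+np.pi/4)%(np.pi/2)-np.pi/4,np.linalg.norm(e,axis=1))"
```

```text
[0.41873671 0.27946528] slot axis angle 0.16098716241247285 theta 1.4898091643824238
[0.42939631 0.14725128] slot axis angle 0.1781462457605346 theta 1.4726500810343621
edge angles mod 90 [0.06887719 0.07385508 0.07839631 0.07785323] [0.18885041 0.25571417 0.18782045 0.25750923]
```

The moment fit gives about 1.485 and 1.468 rad, against a threshold of 1.40. Both methods agree to about 0.02, the arm is clear and the panel is locked, so I'm handing in.

```bash
python3 -c "
from station import bot
print(bot.hand_in())"
```

```text
the job is handed in; nothing more can be done
None
```

I pressed the panel shut, turned both fasteners to about 1.49 rad (left) and 1.47 rad (right) by camera, short of the 1.571 stop but over the required 1.40, and handed in at about 16 s with the arm clear; no verdict came back.

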